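# Reset a ratcheting reading board to its lowest step

### The arm

A 7-joint arm with a two-finger parallel gripper is mounted at the origin on a cart in front of the work surface, level with it; the furniture and walls round the work are solid. World frame = base frame: x ahead of the robot, y to its left, z up, the work surface at z = 0. Lengths are in mm, angles in rad, forces in N, time in s.
With the tool pointing down it reaches from about 400 to 875 mm from the base axis. Payload 4.4 kg.
Tool frame: the origin (TCP) lies midway between the tips of the shut fingers; the grasp point (between the pads) lies 19 mm behind it; z points along the fingers, y is the line along which they close (so a half turn about z gives the same grasp; the last joint's range is limited). The gripper opens to 85 mm and grips with 20 to 120 N. Pads are 22 mm wide; open, the fingers measure 114 mm over their backs; the gripper's body (76 mm by 85 mm) begins 54 mm behind the grasp point. The pads swing forward as they close: fully open they stand 13 mm farther back than shut.
Start: joints at [1.071, 0.628, 0.038, 1.517, -0.027, 0.996, -0.02], TCP at [273.237, -589.796, 231.313] pointing down, gripper open.
Joint ranges: [-3.06, 3.06], [-0.37, 2.12], [-1.25, 1.32], [0.18, 2.47], [-1.1, 4.24], [0.23, 1.98], [-2.94, 2.94]. Speed limits (rad/s): [2.57, 2.57, 3.14, 3.14, 3.14, 3.14, 3.14].

### API

Orientations are given as [roll, pitch, yaw] about the fixed x, y, z axes, in that order (R = Rz(yaw) Ry(pitch) Rx(roll)).
In Python, from cell import ctrl gives the robot as it stands. The module is installed in compiled form; this text tells all that it offers.
- The arm moves only by the tool step_arm, never from a script. Its argument "commands" is one flat list of numbers, 7 for each row, row after row: the shift along the tool's x, y, z in cm, then the turn, a rotation vector about the tool's x, y, z in rad, then the opening, from 0 (shut) to 1 (fully open). A call has 1 to 10 rows; each row is the pose to reach, as a shift and turn from the pose commanded when the call began, along the tool's axes at that moment; what a row does not reach only later rows make up. A row lasts 1/10 s, in which the tool goes at most 50 mm and 8.59 degrees, less where a joint would pass 70% of its speed; a pose out of reach is approached as far as the arm can. A call with a gripper value outside its range is refused whole. The fingers move at their own pace and stop on an object; the grip force is fixed at half the most. Time passes only in rows, so rows that repeat a pose let the fingers close. It gives the time, the measured TCP pose, the force, the opening and the grip force at its end, in the units of the state.
- ctrl.read_state(): the state, without advancing time (a new reading comes with each control period).
- ctrl.get_image(name): name is "side" or "top"; returns a dict with "image" (480x640x3 uint8, red, green, blue), "range_z" (480x640 float32, mm along the optical axis (not along the pixel's ray), 0 where there is no reading), "vfov" (degrees; the focal length in pixels is half the picture's height over the tangent of half this angle, whatever the lens; pixels are square), "cx", "cy" (the principal point, pixels), "world_to_cam" (4x4, takes a point from world to camera coordinates). Camera axes: x right, y down, z forward; pixel columns grow to the right and rows downward; lengths in mm; the calibration is good to about 2 mm. A picture is of the moment at which its call begins.
- ctrl.finish_job(): hands the job in; it is judged then, once.
The state is a dict: "clock": time; "qpos": joint angles; "qd": joint speeds; "tau": joint torques, N m; "eef_pos": TCP position; "tool_rot": TCP orientation; "force": force on the tool from outside, world axes, zero at the start; "torque": the same for the moment, N m; "width": finger opening in mm; "gripper_force": force on a finger pad.
Only numpy, scipy, OpenCV 4.12 (cv2) and the standard library are available. Lean on these libraries where they do the work, as an engineer would, in place of code of your own. Each camera call takes 0.05 s, during which the arm holds its last target. There are 200 camera calls.

### The job

The reading board on the bench stand is propped too steep: set it to its lowest step. Its ratchet only lets it rise, so take it by the red bar, lift it through the steps that remain and on past the top against the trip spring until you feel it come up solid, without straining the trip gear; then lower it under control until it lies fully flat, raise it again to the first step and leave it resting there on the pawl. Leave the pen, the bottle and the dish where they are.

Things in the scene. Friction and masses are not known exactly. Their poses are not given: they have to be found in the camera images.
- stand: grey base of the reading board, plate 240 x 245 x 12 mm, fixed to the bench. Origin on the bench top under the middle of the hinge; x points from the hinge along the flat board to the red bar (away from the robot), y along the hinge, z up. The ratchet parts stand on its +y side (y = 103 to 134 mm, up to 120 mm high): quadrant with four pins on the board, pawl, brass trip bar
- hinge (a point): middle of the hinge line, 55 mm above the bench; the board turns about its y axis. The board is plywood, 190 x 200 x 10 mm, with a blank paper pad; 0.47 to 0.66 kg, a pull of 2 to 3 N at the red bar, plus damping of about 1 N per rad/s. It falls if let go with the pawl out
- pawl_pivot (a point): pivot of the steel pawl with the orange weight, fixed on the stand. Pawl in: the weight leans to the robot, the board can rise but not sink below the last step it passed. Past the top the trip bar tips the pawl out; it stays out by its weight and the board can sink freely. Lying fully flat (joint below 0.02), the board pushes it in again
- trip_bar (a point): near end of the brass see-saw trip bar. Past the last step a brass screw on the board presses it; how far the screw stands out is unknown, so the trip lies anywhere at joint 0.80 to 1.10. From first touch the pull at the red bar grows by 8 to 9 N over about 25 mm, the pawl tips, then it is solid. 13 N over the plain lifting load: solid and tripped; over 18 N: strained
- board (a joint): tilt of the board, rad: 0 = flat on its rubber rests, grows as the red bar rises. It rests on the pawl at 0.16 (first, lowest step), 0.32, 0.48 or 0.64 (top step) and starts on one of the upper three. Each step engages just before its resting value on the way up; raised by 0.05 beyond it, the board can be let down onto it
- bar (a point): middle of the red bar by which the board is lifted: round, 12 mm thick, parallel to the hinge, 118 mm free between its two brackets. 235 mm from the hinge line along the board, 7 mm above the hinge line when flat, 45 mm beyond the board's edge. Its axes are the board's (x along the board away from the hinge, z out of its upper face)
- marker: red-capped white marker pen, 132 x 11 x 12 mm, lying loose at the stand's -y side; bystander. Origin under its middle, long axis y
- amber_bottle: small amber bottle with red cap, 28 mm across, 58 mm tall, standing loose beyond the stand's far +y corner; bystander. Origin at the centre of its underside
- dish: clear culture dish, 54 mm across, 12 mm tall, loose beyond the red bar; bystander. Origin at the centre of its underside

How it is judged (in metres and radians):
On the way, in this order (a step that is already met when the one before it is completed fails the run):
1. the board has been raised past its top step to the trip (value of joint board above 0.78 rad).
2. the board has been lowered fully flat (pawl re-armed) (value of joint board below 0.02 rad), for 0.2 s.
At the end, for the whole second after the job is handed in: the board rests still on the pawl at its first step (tilt 0.13 to 0.19 rad, nominally 0.16), after having been raised past the top and lowered flat; pen, bottle and dish lie within 20 mm of where they were, the bottle upright (value of joint board between 0.13 and 0.19 rad and velocity of joint board between -0.05 and 0.05 rad/s and distance of each of marker, amber_bottle, dish from where it was at the start of the episode below 0.02 m and angle between amber_bottle's own z axis and vertical below 0.2 rad); the robot touches nothing.
It fails at once if the trip gear is strained: the screw presses on the trip bar with more than 90 N (about 18 N above the lifting load at the red bar) (contact force between trip_screw_c0 and stand above 90 N).
It fails at once if the board is forced down against the pawl: more than 80 N between pin and pawl (about 28 N pushed down at the red bar) (contact force between pawl_c0 and board above 80 N).
It fails at once if the board is dropped: it sinks faster than 1.3 rad/s (a free fall of more than about 10 mm at the red bar) (velocity of joint board below -1.3 rad/s).
It fails at once if the pen, the bottle or the dish is pushed more than 20 mm, or the bottle tipped (distance of any of marker, amber_bottle, dish from where it was at the start of the episode above 0.02 m or angle between amber_bottle's own z axis and vertical above 0.35 rad).
It also fails if it takes over 72 s, if anything falls off the work surface, if the arm or the gripper's body presses on something with over 40 N, if the wrist force passes 120 N, or if a joint passes its speed limit or range.

## Working session

There is one attempt and no reset: what is moved stays moved. The work goes in short steps, Python scripts to look and compute and a tool call to move; the robot and the scene stay as the last step left them, time stands still between calls to the robot, and variables do not carry over. Pictures are saved under pics/ and viewed, at most 10 in all, crops included, and the job is handed in when it is done.

Besides the shell and the picture viewer there is one more tool, called after "Request:" as name(argument=value, ...) on one line, values as JSON. step_arm: Moves the arm, as the interface text tells. Its arguments: {"type":"object","properties":{"commands":{"type":"array"}},"required":["commands"]}

```bash
mkdir -p pics; cat > h.py <<'E'
import numpy as np, cv2
from cell import ctrl
from scipy.spatial.transform import Rotation as R
def get(n):
    d=ctrl.get_image(n); d['f']=240/np.tan(np.radians(d['vfov'])/2); return d
def pts(d):
    z=d['range_z'].astype(float); v,u=np.mgrid[0:480,0:640]
    p=np.stack([(u-d['cx'])/d['f']*z,(v-d['cy'])/d['f']*z,z],-1)
    T=np.linalg.inv(np.array(d['world_to_cam'])); return p@T[:3,:3].T+T[:3,3]
def save(d,n): cv2.imwrite('pics/'+n+'.png',d['image'][:,:,::-1])
E
python3 - <<'E'
from h import *
print({k:np.round(v,3) for k,v in ctrl.read_state().items()})
for n in('side','top'):
    d=get(n);save(d,n+'0');P=pts(d)
    hsv=cv2.cvtColor(d['image'],cv2.COLOR_RGB2HSV)
    m=(((hsv[...,0]<6)|(hsv[...,0]>174))&(hsv[...,1]>150)&(hsv[...,2]>70)).astype('uint8')
    k,l,s,c=cv2.connectedComponentsWithStats(m)
    print(n,d['vfov'],np.round(np.linalg.inv(d['world_to_cam'])[:3],2).tolist())
    for i in range(1,k):
        if s[i,4]>15:
            q=P[(l==i)&(d['range_z']>0)]; print(s[i],c[i].round(1),np.median(q,0).round(0) if len(q) else None, q.min(0).round(),q.max(0).round())
E
```

```text
{'clock': np.float64(0.0), 'qpos': array([ 1.071,  0.629,  0.038,  1.518, -0.027,  0.996, -0.02 ]), 'qd': array([-0.   ,  0.001,  0.001,  0.001,  0.001, -0.001, -0.002]), 'tau': array([-0.0000e+00, -5.6340e+01,  1.2260e+00, -1.9344e+01,  1.1000e-02,
        1.1000e-02, -0.0000e+00]), 'eef_pos': array([ 272.966, -589.212,  230.414]), 'tool_rot': array([-3.14 ,  0.   ,  0.434]), 'force': array([ 0.109, -0.544,  0.508]), 'torque': array([-0.022,  0.025, -0.036]), 'gripper_force': np.float64(0.0), 'width': np.float64(85.531)}
side 43.76726568888257 [[-0.89, -0.19, 0.42, 113.96], [-0.46, 0.33, -0.83, 867.22], [0.02, -0.93, -0.38, 457.57]]
[352 151  16  13 180] [359.6 157.1] [ 625. -293.  124.] [ 612. -318.  110.] [ 645. -282.  135.]
[228 164   8   5  30] [231.7 166.1] [ 965. -291.   55.] [ 959. -308.   50.] [ 976. -283.   59.]
[257 179  44  20 254] [279.  189.1] [636.  21. 137.] [ 627. -331.   -3.] [884.  78. 140.]
[236 253  11   9  87] [241.4 257.1] [635. 143.  55.] [628. 130.  48.] [646. 152.  58.]
top 43.00108492833362 [[-0.02, -0.98, 0.18, 328.78], [-1.0, 0.02, -0.01, 31.83], [0.01, -0.18, -0.98, 1222.56]]
[466  34   9   9  63] [470.2  37.9] [ 967. -295.   58.] [ 958. -304.   52.] [ 976. -286.   63.]
[290 178  67  11 395] [322.7 183.5] [638.  20. 139.] [629. -41. 130.] [650.  80. 146.]
[487 185   6   8  26] [489.2 188.6] [ 625. -289.  127.] [ 618. -295.  115.] [ 632. -286.  135.]
[258 192  10  10  79] [262.6 196.7] [637. 138.  58.] [628. 130.  45.] [647. 148.  64.]
[389 252   7  17  76] [392.2 260. ] [ 512. -117.   10.] [ 495. -124.   -2.] [ 529. -110.   17.]
```

View pics/side0.png

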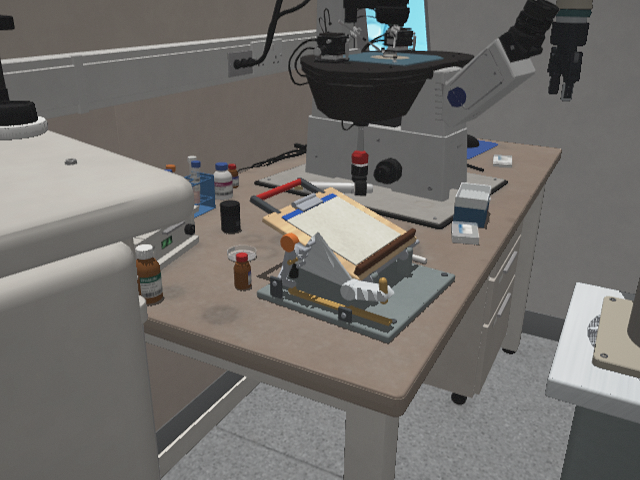

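View pics/top0.png

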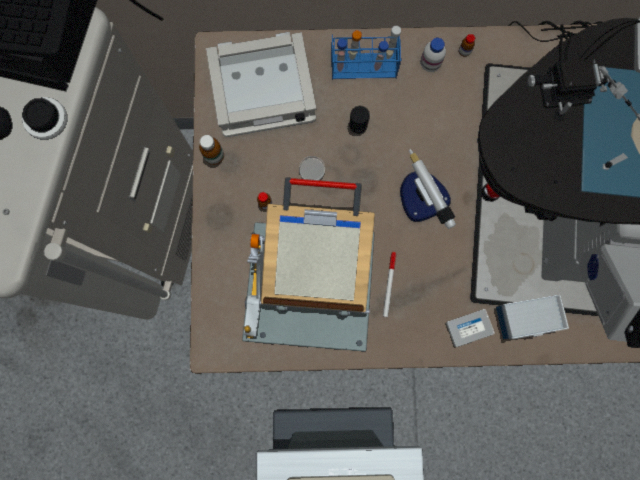

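The pictures show the board tilted, with the red bar from (290,180) to (357,186) in the top view. The dish is at (312,169), the bottle at (263,200) and the pen at (390,285). The microscope is on the right (-y), so the arm has to swing past it. Next I fit the bar, the yaw and the clearances.

```bash
python3 - <<'E'
from h import *
def ray(d,u,v):
    T=np.linalg.inv(np.array(d['world_to_cam'])); r=T[:3,:3]@np.array([(u-d['cx'])/d['f'],(v-d['cy'])/d['f'],1]); return T[:3,3],r/np.linalg.norm(r)
ds={n:get(n) for n in('top','side')}
E={}
for n,d in ds.items():
    hsv=cv2.cvtColor(d['image'],cv2.COLOR_RGB2HSV)
    m=(((hsv[...,0]<6)|(hsv[...,0]>174))&(hsv[...,1]>150)&(hsv[...,2]>70)).astype('uint8')
    x,y,w,h=(285,172,80,22) if n=='top' else (250,174,55,28)
    k=np.zeros_like(m);k[y:y+h,x:x+w]=m[y:y+h,x:x+w]
    v,u=np.nonzero(k); a=np.polyfit(u,v,1)
    e=[(u0,np.polyval(a,u0)) for u0 in (u.min()-.5,u.max()+.5)]; E[n]=e; print(n,np.round(e,1))
t=[ray(ds['top'],*p) for p in E['top']]; s=[ray(ds['side'],*p) for p in E['side']]
# bar line: intersect top ray planes with side plane of the bar
c,r0=s[0]; nrm=np.cross(r0,s[1][1])
B=[o+r*(nrm@(c-o))/(nrm@r) for o,r in t]; print('bar ends 2-view',np.round(B,1))
d=B[0]-B[1]; yaw=np.arctan2(-d[0],d[1]); print('len',np.linalg.norm(d),'yaw',yaw,'mid',np.mean(B,0).round(1))
P=pts(ds['top']);ok=ds['top']['range_z']>0
# board paper plane tilt (pale pixels)
q=P[225:295,280:355].reshape(-1,3); q=q[q[:,2]>60]
C=q.mean(0);nn=np.linalg.svd(q-C)[2][2]; nn*=np.sign(nn[2]); print('board normal',nn.round(3),'tilt',np.arccos(nn[2]),'az',np.arctan2(-nn[1],-nn[0]))
# stand plate edges
Q=P.reshape(-1,3)[ok.ravel()]
for y in range(-700,-150,50):
    z=Q[(Q[:,1]>y)&(Q[:,1]<y+50)&(Q[:,2]>60)&(Q[:,0]>200)]
    if len(z): i=z[:,0].argmin(); print(y,'xmin',z[i].round(),'xmin z>250',z[z[:,2]>250][:,0].min() if (z[:,2]>250).any() else None, 'zmax',z[:,2].max())
E
```

```text
top [[289.5 180.8]
 [356.5 186.2]]
side [[256.5 197.7]
 [300.5 180.9]]
bar ends 2-view [[645.6  81.3 136.1]
 [633.1 -42.3 133.9]]
len 124.21032374815299 yaw -0.10053818224540129 mid [639.4  19.5 135. ]
board normal [ 0.995 -0.032  0.093] tilt 1.4773130988209282 az 3.1096024043890713
-550 xmin [ 859. -501.  309.] xmin z>250 859.1876601583394 zmax 308.681917576494
-500 xmin [ 445. -451.  314.] xmin z>250 445.2094338214803 zmax 395.2404262087372
-450 xmin [ 328. -419.  352.] xmin z>250 327.9656068187334 zmax 422.1846769091593
-400 xmin [ 341. -400.  313.] xmin z>250 340.5546417941639 zmax 409.21102515501764
-350 xmin [ 350. -331.   64.] xmin z>250 531.2731475741919 zmax 376.8262623629133
-300 xmin [ 549. -299.  309.] xmin z>250 549.2859188500898 zmax 316.4233077334427
-250 xmin [ 561. -220.   81.] xmin z>250 584.7751688639329 zmax 315.6374677712763
-200 xmin [ 583. -199.   89.] xmin z>250 None zmax 97.85656686225502
```

Two-view bar middle is (639, 19.5, 135), yaw -0.10, so the tilt is 0.32 (second step) and the hinge is near (420, 42, 55). The eyepieces reach in to x≈328 at y≈-420, so I'll retract before swinging round.

```bash
cat >> h.py <<'E'
PSI=-0.10; H=np.array([419.6,41.6,55.]); bx=np.array([np.cos(PSI),np.sin(PSI),0]); by=np.array([-np.sin(PSI),np.cos(PSI),0]); Z=np.array([0,0,1.])
def rot(a,psi=PSI):
    X=np.array([np.cos(psi),np.sin(psi),0]);Y=np.array([-np.sin(psi),np.cos(psi),0])
    return np.stack([Y,np.cos(a)*X+np.sin(a)*Z,np.sin(a)*X-np.cos(a)*Z],1)
def barpos(t): return H+bx*(235*np.cos(t)-7*np.sin(t))+Z*(235*np.sin(t)+7*np.cos(t))
def cur():
    s=ctrl.read_state(); return np.array(s['eef_pos']),R.from_euler('xyz',s['tool_rot']).as_matrix()
def rel(p,M,p0,M0):
    return np.r_[M0.T@(p-p0)/10, R.from_matrix(M0.T@M).as_rotvec()].round(3).tolist()
E
python3 - <<'E'
from h import *
p0,M0=cur()
for p,a in (((190,-440,240),None),((260,-330,250),None),((400,-130,260),None)):
    p=np.array(p,float);M=rot(0,np.arctan2(p[1],p[0])); print(p,rel(p,M,p0,M0)); p0,M0=p,M
b=barpos(.32);a=-.23;M=rot(a);t=M[:,2];print('bar',b)
for back in (100,): 
    p=b+t*(19-back); print(p,rel(p,M,p0,M0))
E
```

```text
[ 190. -440.  240.] [-1.256, -17.053, -0.907, -0.001, 0.0, 0.026]
[ 260. -330.  250.] [10.787, -7.324, -1.0, 0.0, 0.0, -0.26]
[ 400. -130.  260.] [23.374, -7.046, -1.0, 0.0, 0.0, -0.589]
bar [639.36493552  19.54995726 135.56778967]
[657.73886094  17.70641548 214.43476767] [22.014, 19.946, 4.557, 0.229, -0.025, -0.213]
```

Request:
step_arm(commands=[-0.3,-3.4,-0.2,0,0,0,1,-0.5,-7.0,-0.4,0,0,0.01,1,-0.8,-11,-0.6,0,0,0.02,1,-1,-15,-0.8,0,0,0.02,1,-1.3,-17,-0.9,0,0,0.03,1,-1.3,-17,-0.9,0,0,0.03,1])

```text
clock: 0.8
eef_pos: [188.2, -438.4, 240.6]
tool_rot: [-3.139, 0.0, 0.403]
force: [-0.0, 0.2, -0.5]
width: 85.5
gripper_force: 0.0
```

Request:
step_arm(commands=[2.7,-1.8,-0.2,0,0,-0.065,0.5,5.4,-3.6,-0.5,0,0,-0.13,0.5,8.1,-5.5,-0.8,0,0,-0.2,0.5,10.8,-7.3,-1,0,0,-0.26,0.5])

```text
clock: 1.2
eef_pos: [262.2, -331.3, 250.6]
tool_rot: [3.14, -0.0, 0.666]
force: [0.1, -0.8, -0.3]
width: 42.8
gripper_force: 0.0
```

Request:
step_arm(commands=[4.2,-1.2,-0.2,0,0,-0.1,0.5,8.4,-2.5,-0.4,0,0,-0.2,0.5,12.5,-3.7,-0.5,0,0,-0.3,0.5,16.5,-5,-0.7,0,0,-0.4,0.5,20,-6,-0.9,0,0,-0.5,0.5,23.4,-7,-1,0,0,-0.59,0.5,23.4,-7,-1,0,0,-0.59,0.5])

```text
clock: 1.9
eef_pos: [406.3, -128.1, 260.9]
tool_rot: [3.138, -0.003, 1.263]
force: [-0.6, -0.7, 0.2]
width: 42.8
gripper_force: 0.0
```

```bash
python3 - <<'E'
from h import *
s=ctrl.read_state();p0,M0=cur();print(s['clock'],p0.round(),s['qpos'],s['width'],s['force'])
b=barpos(.32);M=rot(-.23);p=b+M[:,2]*(19-100); print(p,rel(p,M,p0,M0))
E
```

```text
1.9 [ 406. -128.  261.] [ 0.47893442  0.27851879 -0.2995472   2.06149021  0.10790927  0.81219288
 -0.19130538] 42.81227714127272 [-0.62818893 -0.73301856  0.16686192]
[657.73886094  17.70641548 214.43476767] [21.491, 19.531, 4.79, 0.233, -0.027, -0.206]
```

Request:
step_arm(commands=[2.5,2.3,0.3,0.03,0,-0.03,0.5,5.3,4.8,0.6,0.06,-0.01,-0.05,0.5,8,7.3,1,0.09,-0.01,-0.08,0.5,11,10,1.5,0.12,-0.01,-0.1,0.5,14,12.7,2.2,0.15,-0.02,-0.13,0.5,17,15.4,3,0.18,-0.02,-0.16,0.5,19.5,17.7,4,0.21,-0.02,-0.19,0.5,21.5,19.5,4.8,0.233,-0.027,-0.206,0.5,21.5,19.5,4.8,0.233,-0.027,-0.206,0.5])

```text
clock: 2.8
eef_pos: [656.3, 14.0, 208.4]
tool_rot: [-2.905, 0.0, 1.463]
force: [-0.0, 0.4, -0.1]
width: 42.8
gripper_force: 0.0
```

```bash
python3 - <<'E'
from h import *
s=ctrl.read_state();p0,M0=cur();print(s['clock'],p0.round(1),s['tool_rot'],s['qpos'].round(3),s['width'],s['force'])
M=rot(-.23);p=barpos(.32)+M[:,2]*19; print(p,rel(p,M,p0,M0))
a,b=get('side'),get('top')
im=np.hstack([cv2.resize(a['image'][90:330,200:440],(400,400)),cv2.resize(b['image'][90:330,200:440],(400,400))])
cv2.imwrite('pics/c1.png',im[:,:,::-1])
E
```

```text
2.8 [656.3  14.  208.4] [-2.90520477e+00  1.90872713e-04  1.46283385e+00] [ 0.116  0.813 -0.329  1.255  0.184  1.339 -0.314] 42.770346782185314 [-0.04962705  0.35109492 -0.12423493]
[635.05500239  19.98239299 117.06812817] [0.371, 0.021, 9.393, -0.006, -0.002, -0.008]
```

View pics/c1.png

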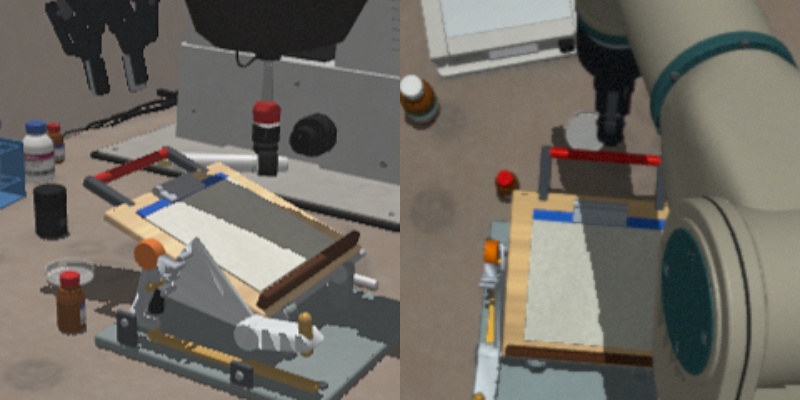

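The crop shows the half-open gripper centred over the middle of the red bar and clear of the dish. I go straight in along the tool axis, then close.

Request:
step_arm(commands=[0.1,0,2,0,0,0,0.5,0.2,0,4.5,0,0,0,0.5,0.4,0,7,0,0,-0.01,0.5,0.4,0,8.5,0,0,-0.01,0.5,0.4,0,9.3,0,0,-0.01,0.5,0.4,0,9.3,0,0,-0.01,0.5])

```text
clock: 3.5
eef_pos: [632.2, 16.0, 121.9]
tool_rot: [-2.907, 0.002, 1.469]
force: [0.6, 0.4, 0.6]
width: 42.8
gripper_force: 0.0
```

```bash
python3 - <<'E'
from h import *
s=ctrl.read_state();p0,M0=cur();print(s['clock'],p0.round(1),s['tool_rot'],s['qpos'].round(3),s['width'],s['force'],s['torque'])
M=rot(-.23);p=barpos(.32)+M[:,2]*19; print(p,rel(p,M,p0,M0))
a,b=get('side'),get('top')
im=np.hstack([cv2.resize(a['image'][120:280,200:360],(400,400)),cv2.resize(b['image'][120:280,240:400],(400,400))])
cv2.imwrite('pics/c2.png',im[:,:,::-1])
E
```

```text
3.5 [632.2  16.  121.9] [-2.90659089e+00  1.51282330e-03  1.46934116e+00] [ 0.117  0.865 -0.32   1.411  0.211  1.136 -0.338] 42.79817842341392 [0.62417574 0.3814185  0.61340014] [-0.01197954 -0.29127747 -0.03130663]
[635.05500239  19.98239299 117.06812817] [0.424, 0.344, 0.411, -0.005, 0.001, -0.002]
```

View pics/c2.png

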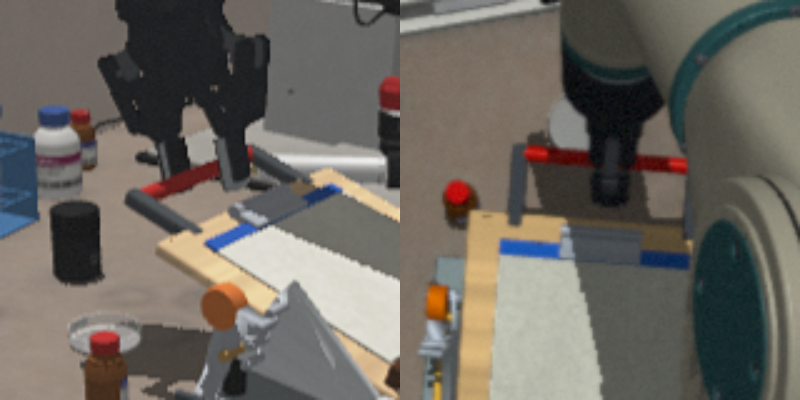

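The bar sits between the fingers in both views. I make a small correction, then close.

Request:
step_arm(commands=[0.4,0.35,0.4,0,0,0,0.5,0.4,0.35,0.4,0,0,0,0.5,0.4,0.35,0.4,0,0,0,0.25,0.4,0.35,0.4,0,0,0,0.15,0.4,0.35,0.4,0,0,0,0,0.4,0.35,0.4,0,0,0,0,0.4,0.35,0.4,0,0,0,0])

```text
clock: 4.3
eef_pos: [636.4, 21.2, 117.4]
tool_rot: [-2.908, 0.0, 1.471]
force: [1.6, 0.2, 1.6]
width: 10.2
gripper_force: 58.4
```

```bash
python3 - <<'E'
from h import *
s=ctrl.read_state();p0,M0=cur();print(s['clock'],p0.round(1),s['tool_rot'],s['qpos'].round(3),s['width'],s['gripper_force'],'Ftool',M0.T@s['force'],s['torque'])
M=rot(-.23);p=barpos(.32)+M[:,2]*19; print(p,rel(p,M,p0,M0))
g=p0-M0[:,2]*19;print('grasp pt',g)
# arc in tool frame relative to start, from TCP
for dt in (.02,.04,.06,.08,.1,.15,.2,-.1):
    A=M0.T@R.from_rotvec(-by*dt).as_matrix()
    p1=H+R.from_rotvec(-by*dt).apply(p0-H); print(dt,rel(p1,R.from_rotvec(-by*dt).as_matrix()@M0,p0,M0))
E
```

```text
4.3 [636.4  21.2 117.4] [-2.90848715e+00  1.97063539e-04  1.47062437e+00] [ 0.109  0.875 -0.32   1.401  0.212  1.133 -0.342] 10.24828224429327 58.40659439563751 Ftool [ 0.3924376   1.18955507 -1.90331582] [ 0.02385668 -0.44507399 -0.07327826]
[635.05500239  19.98239299 117.06812817] [-0.138, -0.112, 0.056, -0.003, 0.0, -0.0]
grasp pt [640.76879467  20.79402989 135.8400265 ]
0.02 [-0.0, -0.226, -0.393, -0.02, 0.0, 0.0]
0.04 [-0.0, -0.46, -0.781, -0.04, 0.0, 0.0]
0.06 [-0.0, -0.701, -1.164, -0.06, 0.0, 0.0]
0.08 [-0.0, -0.95, -1.542, -0.08, 0.0, 0.0]
0.1 [-0.001, -1.206, -1.916, -0.1, 0.0, 0.0]
0.15 [-0.001, -1.88, -2.826, -0.15, 0.0, 0.0]
0.2 [-0.001, -2.598, -3.702, -0.2, 0.0, 0.0]
-0.1 [0.001, 1.009, 2.027, 0.1, -0.0, -0.0]
```

Gripped, at the given place. The arc is the same in the tool frame for every call. First lift is +0.15 rad.

Request:
step_arm(commands=[0,-0.23,-0.39,-0.02,0,0,0,0,-0.46,-0.78,-0.04,0,0,0,0,-0.7,-1.16,-0.06,0,0,0,0,-0.95,-1.54,-0.08,0,0,0,0,-1.2,-1.91,-0.1,0,0,0,0,-1.54,-2.37,-0.125,0,0,0,0,-1.88,-2.82,-0.15,0,0,0,0,-1.88,-2.82,-0.15,0,0,0])

```text
clock: 5.1
eef_pos: [624.0, 22.5, 150.5]
tool_rot: [-3.06, 0.0, 1.471]
force: [3.3, 0.5, -1.4]
width: 10.1
gripper_force: 59.1
```

```bash
cat >> h.py <<'E'
def st():
    s=ctrl.read_state();p0,M0=cur();M=M0
    g=p0-M0[:,2]*19; d=g-H; th=np.arctan2(d[2],d@bx)-7/235.; r=np.hypot(d[2],d@bx)
    tang=np.array(s['force'])@(-np.sin(th+.03)*bx+np.cos(th+.03)*Z); rad=np.array(s['force'])@(np.cos(th+.03)*bx+np.sin(th+.03)*Z)
    tilt=np.arctan2(M0[2,1],M0[:,1]@bx)
    print('t',s['clock'],'theta',th.round(4),'tilt',tilt.round(4),'r',r.round(1),'lat',(d@by).round(1),'Ftang',tang.round(2),'Frad',rad.round(2),'Flat',(s['force']@by).round(2),'Ty',(s['torque']@by).round(2),'q',s['qpos'].round(2),'w',s['width'].round(1))
E
python3 -c "
from h import *
st()"
```

```text
Traceback (most recent call last):
  File "h.py", line 25, in st
    print('t',s['clock'],'theta',th.round(4),'tilt',tilt.round(4),'r',r.round(1),'lat',(d@by).round(1),'Ftang',tang.round(2),'Frad',rad.round(2),'Flat',(s['force']@by).round(2),'Ty',(s['torque']@by).round(2),'q',s['qpos'].round(2),'w',s['width'].round(1))
                                                                                                                                                                                                                                           ^^^^^^^^^^^^^^^^
AttributeError: 'float' object has no attribute 'round'
```

```bash
sed -i "s/s\['width'\].round(1)/round(s['width'],1)/" h.py; python3 -c "
from h import *
st()"
```

```text
t 5.1 theta 0.4756 tilt -0.0818 r 236.4 lat 1.4 Ftang -2.84 Frad 2.17 Flat 0.8 Ty -0.69 q [ 0.11  0.74 -0.32  1.58  0.24  0.94 -0.39] w 10.1
```

Request:
step_arm(commands=[0,-0.23,-0.39,-0.02,0,0,0,0,-0.46,-0.78,-0.04,0,0,0,0,-0.7,-1.16,-0.06,0,0,0,0,-0.95,-1.54,-0.08,0,0,0,0,-1.2,-1.91,-0.1,0,0,0,0,-1.54,-2.37,-0.125,0,0,0,0,-1.88,-2.82,-0.15,0,0,0,0,-1.88,-2.82,-0.15,0,0,0])

```text
clock: 5.9
eef_pos: [607.6, 24.3, 179.9]
tool_rot: [3.074, 0.0, 1.471]
force: [3.7, 1.9, 0.2]
width: 9.9
gripper_force: 59.4
```

```bash
python3 -c "
from h import *
st()"
```

```text
t 5.9 theta 0.6244 tilt 0.0679 r 236.3 lat 1.6 Ftang -1.94 Frad 2.93 Flat 2.21 Ty -0.69 q [ 0.1   0.61 -0.3   1.75  0.28  0.75 -0.44] w 9.9
```

The load is about 2–3 N and the arc is tracked well. Past the top step now, in smaller moves.

Request:
step_arm(commands=[0,-0.23,-0.39,-0.02,0,0,0,0,-0.46,-0.78,-0.04,0,0,0,0,-0.7,-1.16,-0.06,0,0,0,0,-0.95,-1.54,-0.08,0,0,0,0,-0.95,-1.54,-0.08,0,0,0])

```text
clock: 6.4
eef_pos: [597.3, 25.4, 194.3]
tool_rot: [2.994, 0.0, 1.471]
force: [5.3, 1.4, 0.7]
width: 9.8
gripper_force: 59.5
```

```bash
python3 -c "
from h import *
st()"
```

```text
t 6.4 theta 0.7031 tilt 0.1478 r 236.3 lat 1.6 Ftang -2.94 Frad 4.25 Flat 1.95 Ty -0.78 q [ 0.08  0.54 -0.28  1.85  0.31  0.65 -0.49] w 9.8
```

Request:
step_arm(commands=[0,-0.12,-0.2,-0.01,0,0,0,0,-0.23,-0.39,-0.02,0,0,0,0,-0.34,-0.59,-0.03,0,0,0,0,-0.46,-0.78,-0.04,0,0,0,0,-0.46,-0.78,-0.04,0,0,0])

```text
clock: 6.9
eef_pos: [592.0, 26.0, 200.8]
tool_rot: [2.955, 0.0, 1.471]
force: [5.0, 1.5, 1.5]
width: 9.9
gripper_force: 59.5
```

```bash
python3 -c "
from h import *
st()"
```

```text
t 6.9 theta 0.7403 tilt 0.1869 r 236.2 lat 1.6 Ftang -2.27 Frad 4.47 Flat 2.03 Ty -0.78 q [ 0.07  0.51 -0.27  1.89  0.32  0.59 -0.51] w 9.9
```

Request:
step_arm(commands=[0,-0.12,-0.2,-0.01,0,0,0,0,-0.22,-0.39,-0.02,0,0,0,0,-0.32,-0.59,-0.03,0,0,0,0,-0.43,-0.78,-0.04,0,0,0,0,-0.43,-0.78,-0.04,0,0,0])

```text
clock: 7.4
eef_pos: [586.4, 26.5, 207.3]
tool_rot: [2.915, 0.0, 1.471]
force: [5.5, 2.0, -0.5]
width: 9.9
gripper_force: 59.2
```

```bash
python3 -c "
from h import *
st()"
```

```text
t 7.4 theta 0.7784 tilt 0.2265 r 236.2 lat 1.6 Ftang -4.1 Frad 3.28 Flat 2.55 Ty -0.88 q [ 0.06  0.48 -0.25  1.94  0.34  0.54 -0.54] w 9.9
```

Request:
step_arm(commands=[0,-0.12,-0.2,-0.01,0,0,0,0,-0.22,-0.39,-0.02,0,0,0,0,-0.32,-0.59,-0.03,0,0,0,0,-0.43,-0.78,-0.04,0,0,0,0,-0.43,-0.78,-0.04,0,0,0])

```text
clock: 7.9
eef_pos: [580.4, 27.1, 213.7]
tool_rot: [2.876, 0.0, 1.471]
force: [6.7, 2.7, -1.8]
width: 9.9
gripper_force: 59.0
```

```bash
python3 -c "
from h import *
st()"
```

```text
t 7.9 theta 0.8171 tilt 0.2661 r 236.2 lat 1.7 Ftang -5.95 Frad 2.86 Flat 3.32 Ty -0.85 q [ 0.03  0.45 -0.23  1.98  0.37  0.49 -0.57] w 9.9
```

The trip spring was touched near 0.75. I carry on in small steps.

Request:
step_arm(commands=[0,-0.06,-0.1,-0.005,0,0,0,0,-0.11,-0.2,-0.01,0,0,0,0,-0.16,-0.3,-0.015,0,0,0,0,-0.21,-0.39,-0.02,0,0,0,0,-0.21,-0.39,-0.02,0,0,0])

```text
clock: 8.4
eef_pos: [577.6, 27.4, 216.6]
tool_rot: [2.856, -0.0, 1.471]
force: [6.7, 2.0, -3.8]
width: 9.8
gripper_force: 58.8
```

```bash
python3 -c "
from h import *
st()"
```

```text
t 8.4 theta 0.8352 tilt 0.2858 r 236.3 lat 1.7 Ftang -7.36 Frad 1.32 Flat 2.69 Ty -0.95 q [ 0.02  0.44 -0.22  2.01  0.38  0.46 -0.59] w 9.8
```

Request:
step_arm(commands=[0,-0.06,-0.1,-0.005,0,0,0,0,-0.11,-0.2,-0.01,0,0,0,0,-0.11,-0.2,-0.01,0,0,0])

```text
clock: 8.7
eef_pos: [576.0, 27.6, 218.2]
tool_rot: [2.846, -0.0, 1.471]
force: [7.3, 2.2, -2.6]
width: 10.0
gripper_force: 58.9
```

```bash
python3 -c "
from h import *
st()"
```

```text
t 8.7 theta 0.8452 tilt 0.2957 r 236.3 lat 1.7 Ftang -7.06 Frad 2.49 Flat 2.88 Ty -0.87 q [ 0.01  0.43 -0.21  2.02  0.39  0.44 -0.6 ] w 10.0
```

Request:
step_arm(commands=[0,-0.06,-0.1,-0.005,0,0,0,0,-0.11,-0.2,-0.01,0,0,0,0,-0.11,-0.2,-0.01,0,0,0])

```text
clock: 9.0
eef_pos: [574.3, 27.8, 219.8]
tool_rot: [2.836, -0.0, 1.471]
force: [7.9, 2.5, -3.8]
width: 10.3
gripper_force: 58.8
```

```bash
python3 -c "
from h import *
st()"
```

```text
t 9.0 theta 0.8555 tilt 0.3056 r 236.3 lat 1.7 Ftang -8.29 Frad 1.88 Flat 3.26 Ty -0.91 q [ 0.01  0.42 -0.2   2.03  0.4   0.43 -0.61] w 10.3
```

Request:
step_arm(commands=[0,-0.06,-0.1,-0.005,0,0,0,0,-0.06,-0.1,-0.005,0,0,0])

```text
clock: 9.2
eef_pos: [573.5, 27.8, 220.5]
tool_rot: [2.831, -0.0, 1.471]
force: [7.7, 3.2, -4.3]
width: 9.6
gripper_force: 58.8
```

```bash
python3 -c "
from h import *
st()"
```

```text
t 9.2 theta 0.8604 tilt 0.3107 r 236.2 lat 1.7 Ftang -8.39 Frad 1.3 Flat 3.94 Ty -0.79 q [ 0.    0.42 -0.2   2.03  0.4   0.42 -0.61] w 9.6
```

Request:
step_arm(commands=[0,-0.06,-0.1,-0.005,0,0,0,0,-0.11,-0.2,-0.01,0,0,0,0,-0.11,-0.2,-0.01,0,0,0])

```text
clock: 9.5
eef_pos: [571.8, 28.0, 222.0]
tool_rot: [2.821, 0.0, 1.471]
force: [7.2, 3.2, -5.2]
width: 10.0
gripper_force: 58.7
```

```bash
python3 -c "
from h import *
st()"
```

```text
t 9.5 theta 0.8705 tilt 0.3206 r 236.2 lat 1.7 Ftang -8.62 Frad 0.15 Flat 3.93 Ty -0.85 q [-0.    0.41 -0.19  2.05  0.41  0.41 -0.62] w 10.0
```

Request:
step_arm(commands=[0,-0.06,-0.1,-0.005,0,0,0,0,-0.06,-0.1,-0.005,0,0,0])

```text
clock: 9.7
eef_pos: [571.0, 28.1, 222.8]
tool_rot: [2.816, -0.0, 1.471]
force: [9.2, 2.8, -5.9]
width: 9.9
gripper_force: 58.7
```

```bash
python3 -c "
from h import *
st()"
```

```text
t 9.7 theta 0.8754 tilt 0.3257 r 236.3 lat 1.7 Ftang -10.61 Frad 0.82 Flat 3.73 Ty -0.9 q [-0.01  0.41 -0.19  2.05  0.41  0.4  -0.63] w 9.9
```

Request:
step_arm(commands=[0,-0.06,-0.1,-0.005,0,0,0,0,-0.06,-0.1,-0.005,0,0,0])

```text
clock: 9.9
eef_pos: [570.2, 28.2, 223.6]
tool_rot: [2.811, -0.0, 1.471]
force: [8.7, 2.5, -5.1]
width: 10.1
gripper_force: 58.7
```

```bash
python3 -c "
from h import *
st()"
```

```text
t 9.9 theta 0.8804 tilt 0.3307 r 236.3 lat 1.7 Ftang -9.8 Frad 1.1 Flat 3.33 Ty -0.93 q [-0.01  0.4  -0.18  2.06  0.42  0.4  -0.63] w 10.1
```

Request:
step_arm(commands=[0,-0.06,-0.1,-0.005,0,0,0,0,-0.06,-0.1,-0.005,0,0,0])

```text
clock: 10.1
eef_pos: [569.3, 28.3, 224.3]
tool_rot: [2.806, -0.0, 1.471]
force: [8.9, 3.5, -5.5]
width: 9.9
gripper_force: 58.7
```

```bash
python3 -c "
from h import *
st()"
```

```text
t 10.1 theta 0.8854 tilt 0.3358 r 236.3 lat 1.7 Ftang -10.13 Frad 0.86 Flat 4.35 Ty -0.87 q [-0.02  0.4  -0.18  2.06  0.42  0.39 -0.64] w 9.9
```

Request:
step_arm(commands=[0,-0.06,-0.1,-0.005,0,0,0,0,-0.06,-0.1,-0.005,0,0,0])

```text
clock: 10.3
eef_pos: [568.5, 28.4, 225.1]
tool_rot: [2.801, -0.0, 1.471]
force: [8.9, 1.4, -6.1]
width: 10.1
gripper_force: 58.6
```

```bash
python3 -c "
from h import *
st()"
```

```text
t 10.3 theta 0.8904 tilt 0.3409 r 236.3 lat 1.7 Ftang -10.57 Frad 0.43 Flat 2.31 Ty -1.06 q [-0.02  0.4  -0.17  2.07  0.43  0.38 -0.64] w 10.1
```

Request:
step_arm(commands=[0,-0.03,-0.05,-0.0025,0,0,0,0,-0.03,-0.05,-0.0025,0,0,0])

```text
clock: 10.5
eef_pos: [568.1, 28.4, 225.4]
tool_rot: [2.798, -0.0, 1.471]
force: [8.8, 3.8, -6.7]
width: 10.0
gripper_force: 58.6
```

```bash
python3 -c "
from h import *
st()
d=get('side');cv2.imwrite('pics/c3.png',cv2.resize(d['image'][200:340,240:420],(720,560))[:,:,::-1])"
```

```text
t 10.5 theta 0.8926 tilt 0.3434 r 236.3 lat 1.7 Ftang -10.72 Frad -0.27 Flat 4.62 Ty -0.9 q [-0.03  0.39 -0.17  2.07  0.43  0.38 -0.65] w 10.0
```

View pics/c3.png

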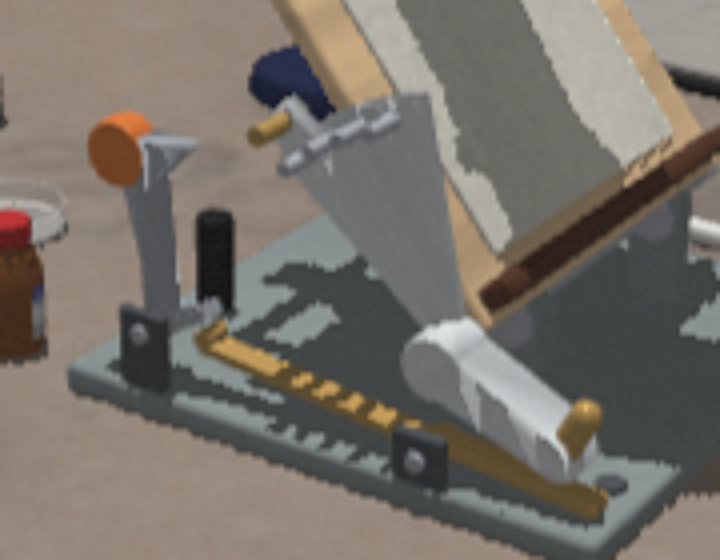

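The orange weight (120,150) now leans away from the robot relative to its pivot (150,335), and the trip bar pushes on the pawl tail. The pawl has tipped, so I press on slightly until it feels solid.

Request:
step_arm(commands=[0,-0.06,-0.1,-0.005,0,0,0,0,-0.06,-0.1,-0.005,0,0,0])

```text
clock: 10.75
eef_pos: [567.3, 28.5, 226.1]
tool_rot: [2.793, -0.0, 1.471]
force: [10.6, 1.2, -7.7]
width: 9.5
gripper_force: 58.5
```

```bash
python3 -c "
from h import *
st()"
```

```text
t 10.75 theta 0.8974 tilt 0.3485 r 236.2 lat 1.7 Ftang -13.0 Frad 0.1 Flat 2.25 Ty -1.16 q [-0.03  0.39 -0.16  2.08  0.43  0.37 -0.65] w 9.5
```

Request:
step_arm(commands=[0,-0.03,-0.05,-0.0025,0,0,0,0,-0.03,-0.05,-0.0025,0,0,0])

```text
clock: 10.95
eef_pos: [566.9, 28.5, 226.5]
tool_rot: [2.791, -0.0, 1.471]
force: [10.2, 2.6, -7.3]
width: 9.9
gripper_force: 58.5
```

```bash
python3 -c "
from h import *
st()"
```

```text
t 10.95 theta 0.8997 tilt 0.351 r 236.3 lat 1.7 Ftang -12.31 Frad 0.11 Flat 3.64 Ty -0.95 q [-0.03  0.39 -0.16  2.08  0.44  0.37 -0.66] w 9.9
```

Request:
step_arm(commands=[0,-0.03,-0.05,-0.0025,0,0,0,0,-0.03,-0.05,-0.0025,0,0,0])

```text
clock: 11.15
eef_pos: [566.6, 28.6, 226.8]
tool_rot: [2.788, -0.0, 1.471]
force: [11.7, 2.2, -8.4]
width: 9.7
gripper_force: 58.3
```

```bash
python3 -c "
from h import *
st()"
```

```text
t 11.15 theta 0.9019 tilt 0.3536 r 236.3 lat 1.7 Ftang -14.19 Frad 0.02 Flat 3.31 Ty -1.15 q [-0.04  0.39 -0.16  2.08  0.44  0.36 -0.66] w 9.7
```

Request:
step_arm(commands=[0,-0.03,-0.05,-0.0025,0,0,0,0,-0.03,-0.05,-0.0025,0,0,0])

```text
clock: 11.35
eef_pos: [566.1, 28.6, 227.1]
tool_rot: [2.786, -0.0, 1.471]
force: [9.1, -0.4, -4.8]
width: 10.1
gripper_force: 59.2
```

```bash
python3 -c "
from h import *
st()"
```

```text
t 11.35 theta 0.9044 tilt 0.3559 r 236.2 lat 1.7 Ftang -10.12 Frad 1.52 Flat 0.53 Ty -0.96 q [-0.04  0.39 -0.15  2.09  0.44  0.36 -0.66] w 10.1
```

The force dropped suddenly: either the bar slipped in the pads or the pawl fell over. I check by looking.

```bash
python3 -c "
from h import *
st()
d=get('side');cv2.imwrite('pics/c4.png',cv2.resize(d['image'][200:340,240:420],(720,560))[:,:,::-1])
st()"
```

```text
t 11.35 theta 0.9044 tilt 0.3559 r 236.2 lat 1.7 Ftang -10.12 Frad 1.52 Flat 0.53 Ty -0.96 q [-0.04  0.39 -0.15  2.09  0.44  0.36 -0.66] w 10.1
t 11.4 theta 0.9048 tilt 0.3558 r 236.2 lat 1.8 Ftang -7.94 Frad 1.88 Flat 2.97 Ty -0.93 q [-0.04  0.39 -0.15  2.09  0.44  0.36 -0.66] w 10.1
```

View pics/c4.png

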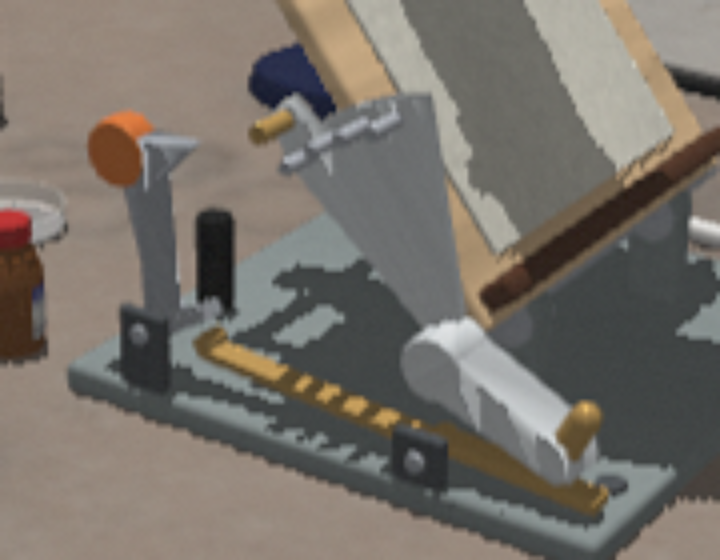

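The pawl is out by its own weight, leaning away and clear of the trip bar. But the bar has crept in the pads, so I lower now to unload it and then check the grip.

Request:
step_arm(commands=[0,0.22,0.4,0.02,0,0,0,0,0.43,0.8,0.04,0,0,0,0,0.63,1.2,0.06,0,0,0,0,0.82,1.61,0.08,0,0,0,0,1.01,2.03,0.1,0,0,0,0,1.23,2.55,0.125,0,0,0,0,1.44,3.08,0.15,0,0,0,0,1.44,3.08,0.15,0,0,0])

```text
clock: 12.2
eef_pos: [590.0, 26.2, 203.2]
tool_rot: [2.937, -0.0, 1.47]
force: [4.2, 2.3, 1.4]
width: 9.5
gripper_force: 60.0
```

```bash
python3 -c "
from h import *
st()
d=get('side');cv2.imwrite('pics/c5.png',cv2.resize(d['image'][80:320,200:440],(600,600))[:,:,::-1])
st()"
```

```text
t 12.2 theta 0.7542 tilt 0.2045 r 236.2 lat 1.6 Ftang -1.76 Frad 3.82 Flat 2.72 Ty -0.72 q [ 0.07  0.5  -0.27  1.91  0.33  0.57 -0.52] w 9.5
t 12.25 theta 0.7555 tilt 0.2051 r 236.3 lat 1.6 Ftang -1.92 Frad 3.56 Flat 4.01 Ty -0.75 q [ 0.07  0.5  -0.27  1.91  0.33  0.57 -0.52] w 10.2
```

View pics/c5.png

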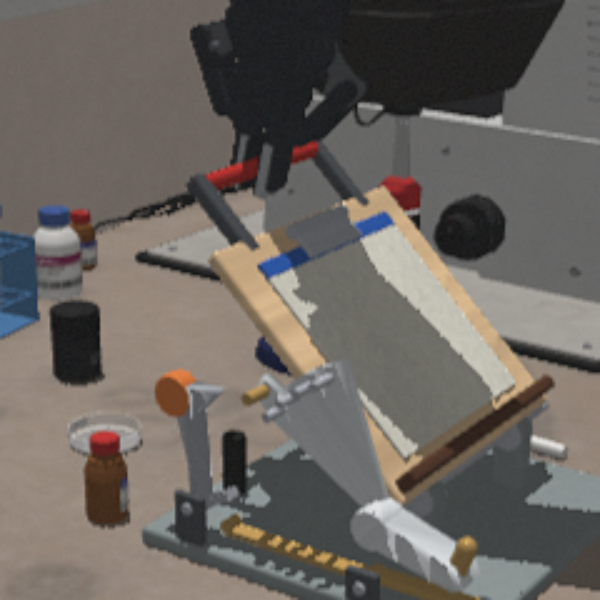

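The bar is still well within the pads and the pawl is out (weight at (175,393)). I lower on in controlled steps.

Request:
step_arm(commands=[0,0.22,0.4,0.02,0,0,0,0,0.43,0.8,0.04,0,0,0,0,0.63,1.2,0.06,0,0,0,0,0.82,1.61,0.08,0,0,0,0,1.01,2.03,0.1,0,0,0,0,1.23,2.55,0.125,0,0,0,0,1.44,3.08,0.15,0,0,0])

```text
clock: 12.95
eef_pos: [609.9, 24.0, 176.4]
tool_rot: [3.088, 0.0, 1.471]
force: [3.8, 3.3, 1.9]
width: 10.1
gripper_force: 60.1
```

```bash
python3 -c "
from h import *
st()"
```

```text
t 12.95 theta 0.6061 tilt 0.0538 r 236.3 lat 1.5 Ftang -0.52 Frad 3.93 Flat 3.62 Ty -0.76 q [ 0.1   0.62 -0.31  1.74  0.28  0.77 -0.44] w 10.1
```

Request:
step_arm(commands=[0,0.22,0.4,0.02,0,0,0,0,0.43,0.8,0.04,0,0,0,0,0.63,1.2,0.06,0,0,0,0,0.82,1.61,0.08,0,0,0,0,1.01,2.03,0.1,0,0,0,0,1.23,2.55,0.125,0,0,0,0,1.44,3.08,0.15,0,0,0])

```text
clock: 13.65
eef_pos: [626.0, 22.3, 146.3]
tool_rot: [-3.046, -0.0, 1.471]
force: [5.2, 2.6, 0.7]
width: 10.0
gripper_force: 60.1
```

```bash
python3 -c "
from h import *
st()"
```

```text
t 13.65 theta 0.4553 tilt -0.0961 r 236.4 lat 1.4 Ftang -1.71 Frad 4.67 Flat 3.14 Ty -0.97 q [ 0.11  0.75 -0.32  1.56  0.24  0.96 -0.38] w 10.0
```

Request:
step_arm(commands=[0,0.22,0.4,0.02,0,0,0,0,0.43,0.8,0.04,0,0,0,0,0.63,1.2,0.06,0,0,0,0,0.82,1.61,0.08,0,0,0,0,1.01,2.03,0.1,0,0,0,0,1.23,2.55,0.125,0,0,0,0,1.44,3.08,0.15,0,0,0])

```text
clock: 14.35
eef_pos: [637.3, 21.1, 114.1]
tool_rot: [-2.896, -0.0, 1.47]
force: [6.0, 1.5, -0.2]
width: 9.5
gripper_force: 60.1
```

```bash
python3 -c "
from h import *
st()"
```

```text
t 14.35 theta 0.3044 tilt -0.2461 r 236.4 lat 1.3 Ftang -2.04 Frad 5.4 Flat 2.12 Ty -1.27 q [ 0.11  0.89 -0.32  1.39  0.21  1.15 -0.34] w 9.5
```

Request:
step_arm(commands=[0,0.22,0.4,0.02,0,0,0,0,0.43,0.8,0.04,0,0,0,0,0.63,1.2,0.06,0,0,0,0,0.82,1.61,0.08,0,0,0,0,1.01,2.03,0.1,0,0,0,0,1.23,2.55,0.125,0,0,0,0,1.44,3.08,0.15,0,0,0])

```text
clock: 15.05
eef_pos: [643.7, 20.4, 80.5]
tool_rot: [-2.746, -0.0, 1.47]
force: [5.6, 1.4, -0.5]
width: 10.1
gripper_force: 60.1
```

```bash
python3 -c "
from h import *
st()"
```

```text
t 15.05 theta 0.1534 tilt -0.3961 r 236.4 lat 1.2 Ftang -1.44 Frad 5.29 Flat 1.94 Ty -1.43 q [ 0.1   1.02 -0.32  1.2   0.19  1.34 -0.3 ] w 10.1
```

Request:
step_arm(commands=[0,0.22,0.4,0.02,0,0,0,0,0.43,0.8,0.04,0,0,0,0,0.63,1.2,0.06,0,0,0,0,0.82,1.61,0.08,0,0,0,0,1.01,2.03,0.1,0,0,0])

```text
clock: 15.55
eef_pos: [645.1, 20.2, 57.7]
tool_rot: [-2.646, -0.0, 1.47]
force: [5.6, 2.3, -2.1]
width: 10.0
gripper_force: 60.2
```

```bash
python3 -c "
from h import *
st()"
```

```text
t 15.55 theta 0.0524 tilt -0.4959 r 236.4 lat 1.2 Ftang -2.52 Frad 5.17 Flat 2.9 Ty -1.64 q [ 0.09  1.12 -0.31  1.08  0.18  1.46 -0.28] w 10.0
```

Request:
step_arm(commands=[0,0.11,0.2,0.01,0,0,0,0,0.22,0.4,0.02,0,0,0,0,0.33,0.6,0.03,0,0,0,0,0.33,0.6,0.03,0,0,0])

```text
clock: 15.95
eef_pos: [645.1, 20.2, 50.1]
tool_rot: [-2.616, -0.0, 1.47]
force: [6.7, 1.6, -2.1]
width: 9.7
gripper_force: 60.0
```

```bash
python3 -c "
from h import *
st()"
```

```text
t 15.95 theta 0.0192 tilt -0.5257 r 236.3 lat 1.2 Ftang -2.45 Frad 6.39 Flat 2.26 Ty -1.83 q [ 0.09  1.15 -0.31  1.04  0.17  1.5  -0.28] w 9.7
```

Request:
step_arm(commands=[0,0.11,0.2,0.01,0,0,0,0,0.22,0.4,0.02,0,0,0,0,0.22,0.4,0.02,0,0,0])

```text
clock: 16.25
eef_pos: [645.0, 20.2, 46.9]
tool_rot: [-2.595, -0.0, 1.47]
force: [5.2, 1.9, 1.5]
width: 9.8
gripper_force: 60.4
```

```bash
python3 -c "
from h import *
st()"
```

```text
t 16.25 theta 0.0047 tilt -0.5461 r 236.4 lat 1.2 Ftang 1.35 Frad 5.01 Flat 2.45 Ty -1.32 q [ 0.09  1.17 -0.31  1.02  0.17  1.53 -0.28] w 9.8
```

Request:
step_arm(commands=[0,0.05,0.1,0.005,0,0,0,0,0.11,0.2,0.01,0,0,0,0,0.11,0.2,0.01,0,0,0])

```text
clock: 16.55
eef_pos: [644.8, 20.3, 46.9]
tool_rot: [-2.585, -0.0, 1.47]
force: [5.2, 2.2, 9.3]
width: 10.0
gripper_force: 61.1
```

```bash
python3 -c "
from h import *
st()"
```

```text
t 16.55 theta 0.0041 tilt -0.5565 r 236.4 lat 1.2 Ftang 9.1 Frad 5.25 Flat 2.73 Ty -0.29 q [ 0.08  1.17 -0.31  1.    0.17  1.54 -0.27] w 10.0
```

It pressed solid at θ≈0.004, so it is flat. I hold, then look at the pawl.

Request:
step_arm(commands=[0,0,0,0,0,0,0,0,0,0,0,0,0,0,0,0,0,0,0,0,0,0,0,0,0,0,0,0])

```text
clock: 16.95
eef_pos: [644.8, 20.3, 46.9]
tool_rot: [-2.585, -0.0, 1.47]
force: [5.0, 1.6, 9.2]
width: 10.1
gripper_force: 61.1
```

```bash
python3 -c "
from h import *
st()
d=get('side');cv2.imwrite('pics/c6.png',cv2.resize(d['image'][160:340,220:420],(600,540))[:,:,::-1])"
```

```text
t 16.95 theta 0.0041 tilt -0.5561 r 236.4 lat 1.2 Ftang 9.05 Frad 5.11 Flat 2.05 Ty -0.34 q [ 0.08  1.17 -0.31  1.    0.17  1.54 -0.27] w 10.1
```

View pics/c6.png

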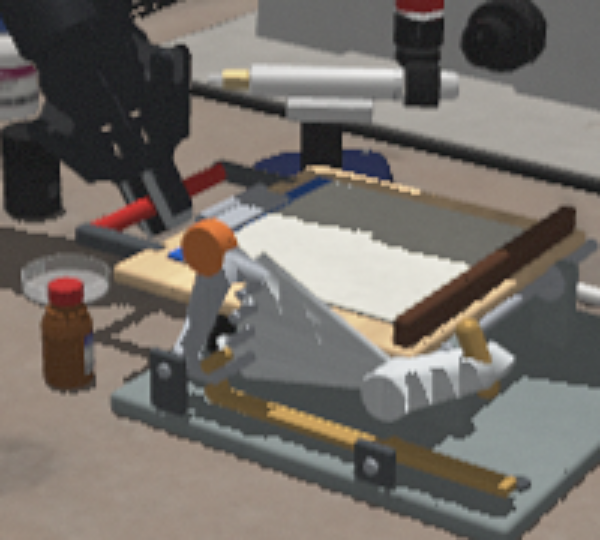

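The board lies flat and the weight (208,248) leans back towards the robot, so the pawl is re-armed. I raise to about 0.205.

Request:
step_arm(commands=[0,-0.23,-0.39,-0.02,0,0,0,0,-0.46,-0.78,-0.04,0,0,0,0,-0.7,-1.16,-0.06,0,0,0,0,-0.95,-1.54,-0.08,0,0,0,0,-1.2,-1.91,-0.1,0,0,0,0,-1.54,-2.37,-0.125,0,0,0,0,-1.88,-2.82,-0.15,0,0,0,0,-1.88,-2.82,-0.15,0,0,0])

```text
clock: 17.8
eef_pos: [643.7, 20.3, 79.5]
tool_rot: [-2.737, -0.0, 1.471]
force: [5.4, 2.0, -0.9]
width: 10.0
gripper_force: 60.2
```

Request:
step_arm(commands=[0,-0.23,-0.39,-0.02,0,0,0,0,-0.46,-0.78,-0.04,0,0,0,0,-0.7,-1.16,-0.06,0,0,0,0,-0.82,-1.35,-0.07,0,0,0,0,-0.82,-1.35,-0.07,0,0,0])

```text
clock: 18.3
eef_pos: [641.7, 20.6, 94.4]
tool_rot: [-2.807, 0.0, 1.471]
force: [5.7, 2.5, -0.4]
width: 9.8
gripper_force: 60.2
```

```bash
python3 -c "
from h import *
st()"
```

```text
t 18.3 theta 0.2152 tilt -0.3347 r 236.4 lat 1.3 Ftang -1.69 Frad 5.14 Flat 3.01 Ty -1.42 q [ 0.1   0.97 -0.32  1.28  0.2   1.26 -0.32] w 9.8
```

Request:
step_arm(commands=[0,0.11,0.2,0.01,0,0,0,0,0.22,0.4,0.02,0,0,0,0,0.33,0.6,0.03,0,0,0,0,0.33,0.6,0.03,0,0,0])

```text
clock: 18.7
eef_pos: [643.0, 20.4, 86.4]
tool_rot: [-2.776, -0.0, 1.47]
force: [6.0, 1.7, -1.6]
width: 9.9
gripper_force: 60.2
```

```bash
python3 -c "
from h import *
st()"
```

```text
t 18.7 theta 0.1796 tilt -0.3659 r 236.3 lat 1.3 Ftang -2.79 Frad 5.31 Flat 2.25 Ty -1.58 q [ 0.1   1.   -0.32  1.24  0.19  1.3  -0.31] w 9.9
```

Request:
step_arm(commands=[0,0.05,0.1,0.005,0,0,0,0,0.11,0.2,0.01,0,0,0,0,0.11,0.2,0.01,0,0,0])

```text
clock: 19.0
eef_pos: [643.3, 20.4, 84.3]
tool_rot: [-2.766, -0.0, 1.47]
force: [6.2, 1.7, -2.2]
width: 9.9
gripper_force: 60.2
```

```bash
python3 -c "
from h import *
st()"
```

```text
t 19.0 theta 0.1705 tilt -0.3756 r 236.4 lat 1.2 Ftang -3.37 Frad 5.4 Flat 2.34 Ty -1.55 q [ 0.1   1.01 -0.32  1.23  0.19  1.31 -0.31] w 9.9
```

Request:
step_arm(commands=[0,0.05,0.1,0.005,0,0,0,0,0.08,0.15,0.0075,0,0,0,0,0.08,0.15,0.0075,0,0,0])

```text
clock: 19.3
eef_pos: [643.5, 20.4, 82.8]
tool_rot: [-2.759, -0.0, 1.47]
force: [5.3, 2.8, -2.3]
width: 9.9
gripper_force: 60.2
```

```bash
python3 -c "
from h import *
st()"
```

```text
t 19.3 theta 0.1634 tilt -0.383 r 236.4 lat 1.2 Ftang -3.24 Frad 4.43 Flat 3.34 Ty -1.57 q [ 0.1   1.01 -0.32  1.22  0.19  1.32 -0.31] w 9.9
```

Request:
step_arm(commands=[0,0.05,0.1,0.005,0,0,0,0,0.05,0.1,0.005,0,0,0])

```text
clock: 19.5
eef_pos: [643.5, 20.4, 82.0]
tool_rot: [-2.753, -0.0, 1.47]
force: [5.8, 2.3, 1.1]
width: 10.1
gripper_force: 60.3
```

Request:
step_arm(commands=[0,0.05,0.1,0.005,0,0,0,0,0.05,0.1,0.005,0,0,0])

```text
clock: 19.7
eef_pos: [643.6, 20.4, 81.4]
tool_rot: [-2.748, -0.0, 1.47]
force: [5.1, 2.4, 2.5]
width: 9.8
gripper_force: 60.5
```

```bash
python3 -c "
from h import *
st()"
```

```text
t 19.7 theta 0.1571 tilt -0.3933 r 236.4 lat 1.3 Ftang 1.55 Frad 5.27 Flat 2.87 Ty -1.11 q [ 0.1   1.02 -0.32  1.21  0.19  1.33 -0.31] w 9.8
```

It rests on the pawl at about 0.158. I open, check, then withdraw along the tool axis.

Request:
step_arm(commands=[0,0,0,0,0,0,0.1,0,0,0,0,0,0,0.2,0,0,0,0,0,0,0.35,0,0,0,0,0,0,0.4,0,0,0,0,0,0,0.4])

```text
clock: 20.2
eef_pos: [642.5, 19.9, 81.3]
tool_rot: [-2.748, 0.001, 1.471]
force: [-0.5, -1.4, -0.1]
width: 34.2
gripper_force: 0.0
```

```bash
python3 -c "
from h import *
st()"
```

```text
t 20.2 theta 0.1574 tilt -0.394 r 235.4 lat 0.7 Ftang -0.04 Frad -0.32 Flat -1.49 Ty -0.41 q [ 0.1   1.02 -0.32  1.21  0.19  1.33 -0.31] w 34.2
```

Request:
step_arm(commands=[0,0,-0.5,0,0,0,0.4,0,0,-1.5,0,0,0,0.4,0,0,-3,0,0,0,0.4,0,0,-5,0,0,0,0.4,0,0,-7.5,0,0,0,0.4,0,0,-10,0,0,0,0.4,0,0,-12,0,0,0,0.4,0,0,-12,0,0,0,0.4])

```text
clock: 21.0
eef_pos: [691.6, 16.1, 196.2]
tool_rot: [-2.757, -0.001, 1.47]
force: [0.5, 0.3, -0.5]
width: 34.3
gripper_force: 0.0
```

```bash
python3 - <<'E'
from h import *
st()
a,b=get('side'),get('top')
im=np.hstack([cv2.resize(a['image'][90:330,200:440],(400,400)),cv2.resize(b['image'][90:330,200:440],(400,400))])
cv2.imwrite('pics/c7.png',im[:,:,::-1]); 
E
```

```text
t 21.0 theta 0.4858 tilt -0.3846 r 322.2 lat 1.7 Ftang -0.67 Frad 0.14 Flat 0.31 Ty -0.44 q [ 0.08  0.99 -0.32  0.94  0.17  1.62 -0.27] w 34.3
```

View pics/c7.png

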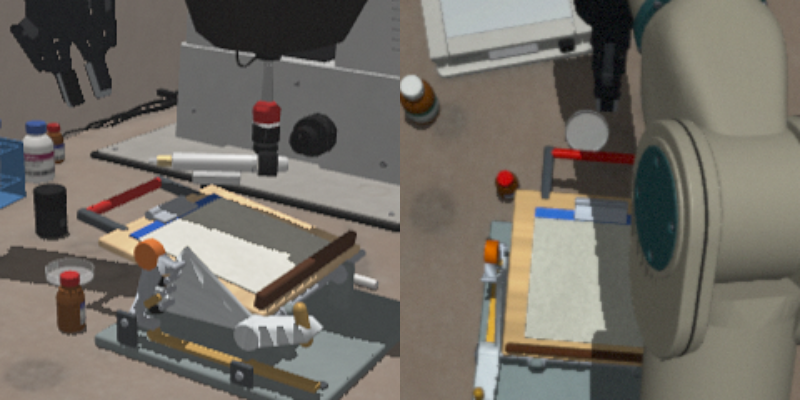

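The board rests low on its first step with the pawl in. The dish (588,130) and bottle (505,183) have not moved, and the gripper is clear. Handing in.

```bash
python3 -c "
from h import *
print(ctrl.finish_job())"
```

```text
the job is handed in; nothing more can be done
None
```

The board was lifted past the top step until the pawl tipped out, lowered fully flat to re-arm it, then left resting on the first step (about 0.16 rad). The arm is clear, the bottle and dish look unmoved, and I never went near the pen but did not re-check it. The peak pull was about 12 N over the lifting load, just under the 13 N for "solid", because the bar crept in the pads. The job is handed in, but no verdict came back.

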